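# Seat the carrier plate on the ball mount of the rotary stage

### The arm

A 6-joint arm with a two-finger parallel gripper is mounted at the origin on a cart in front of the work surface, level with it; the furniture and walls round the work are solid. World frame = base frame: x ahead of the robot, y to its left, z up, the work surface at z = 0. Lengths are in m, angles in degrees, forces in N, time in s.
With the tool pointing down it reaches from about 0.375 to 0.825 m from the base axis. Payload 5.5 kg.
Tool frame: the origin (TCP) lies midway between the tips of the shut fingers; the grasp point (between the pads) lies 19 mm behind it; z points along the fingers, y is the direction in which the jaws open and shut (so a half turn about z gives the same grasp; the last joint's range is limited). The gripper opens to 85 mm and grips with 20 to 120 N. Pads are 22 mm wide; open, the fingers measure 114 mm over their backs; the gripper's body (76 mm by 85 mm) begins 54 mm behind the grasp point. The pads swing forward as they close: fully open they stand 13 mm farther back than shut.
Start: joints at [0, 17.962, -2.699, 69.339, 0, 90], TCP at [0.6, -0, 0.231] pointing down, gripper open.
Joint ranges: [-152.73, 152.73], [-39.44, 99.34], [-58.76, 71.6], [-118.89, 123.64], [-81.53, 83.1], [-180, 180]. Speed limits (degrees/s): [136.94, 136.94, 172.46, 180, 180, 180].

### API

Orientations are given as a 3x3 rotation matrix whose columns are the frame's x, y, z axes.
In Python, from station import arm gives the robot as it stands.
- The arm moves only by the shell command python3 -m creep 'ROWS' [FORCE]. ROWS is a JSON object of lists of equal length, an entry for each row: "offset": the shift along the world's x, y, z in cm, a list of three; "delta_rot": the turn, a rotation vector about the world's x, y, z in degrees, a list of three; "grip": the closure, from -1 (fully open) to 1 (shut). A call has 1 to 5 rows; each row shifts and turns the commanded pose from where the row before left it; what a row does not reach is not made up. A row lasts 1/10 s, in which the tool goes at most 50 mm and 8.59 degrees, less where a joint would pass 70% of its speed; a pose out of reach is approached as far as the arm can. A call is refused whole if a number of a shift passes 5 or a number of a turn 8.59, either way. A call with a gripper value outside its range is refused whole. The fingers move at their own pace and stop on an object; FORCE is the grip in N (left out, the last holds). Time passes only in rows, so rows that do not move let the fingers close. It gives the time, the measured TCP pose, the force and the opening at its end, in the units of the state.
- arm.observe(): the state, without advancing time (a new reading comes with each control period).
- arm.get_image(name): name is "scene" or "side" or "wrist"; returns a dict with "color" (400x640x3 uint8, red, green, blue), "fov_y" (degrees; the focal length in pixels is half the picture's height over the tangent of half this angle, whatever the lens; pixels are square), "cx", "cy" (the principal point, pixels), "R" (3x3) and "t" (3): a world point X has camera coordinates R X + t. Camera axes: x right, y down, z forward; pixel columns grow to the right and rows downward; lengths in m; the calibration is good to about 2 mm. A picture is of the moment at which its call begins. There is no depth.
- arm.hand_in(): hands the job in, once; it reports no verdict.
Trained networks look in a picture, given as the dict that the camera call returned (one of the last four; its "shot" number tells which), for a name from the list of things; names that differ only in an ending like _2 or _b are one class to them, and where a whole thing is asked for, a point or a joint stands for the part that bears it (a point fixed in the world has none). Each returns a list of dicts, best first, with "p" (0 to 1); they miss things now and then, are a little off and sometimes report something else, mostly with a low value. They report only what shows in the picture. A call takes as long as a camera call.
- arm.search_frame(label, picture): "pixel" ([column, row] in pixels, amid what is visible of it).
The state is a dict: "clock": time; "qpos": joint angles; "joint_velocities": joint speeds; "effort": joint torques, N m; "ee_pos": TCP position; "ee_rot": TCP orientation; "force": force on the tool from outside, world axes, zero at the start; "moment": the same for the moment, N m; "opening": finger opening in m.
Only numpy, scipy, OpenCV 4.12 (cv2) and the standard library are available. Lean on these libraries where they do the work, as an engineer would, in place of code of your own. Each camera call takes 0.05 s, during which the arm holds its last target.

### The job

Pick up the round carrier plate by its grip rib and set it gently on the rotary stage, turning it until the three grooves in its underside drop over the stage's three balls, so that it sits level, centred and fully home, then let go. The stage's ball ring may stand at an unknown angle, so feel for the drop; do not slam or force the plate, and leave the other things on the turntable where they are.

Things in the scene. Friction and masses are not known exactly. Their poses are not given: they have to be found in the camera images.
- plate_grip (a point): Centre of the carrier plate's grip rib: on the disc's axis, 36 mm above its underside, 18 mm below the rib's top. The dark upright rib, 84 mm long, 14 mm wide, 36 mm high, stands across the middle of the disc's top, on a footing 4 mm thick and 26 mm wide. x along the rib, y across it, z up. When the plate is fully home this point is 36 mm above stage_seat; merely resting on the ball tops, 42 mm.
- stage_seat (a point): Point on the rotary stage's axis at the height of the ball centres, 50 mm above the turntable; the plate's underside is level with it when home. x points to the steel index block on the foot. One ball stands within 0.6 rad, either way, of x; the exact angle is not measured. The grooves begin to drop over the balls within about 0.05 rad of the right angle and then centre the plate.
- stage: Rotary stage, fixed: round grey base, 154 mm across at the foot, with an aluminium ring on top (128 mm across, top face 46 mm up) that carries three 12 mm steel balls on a 100 mm circle, 120 degrees apart, ball tops 56 mm up. The ring stands at an unknown angle and is locked: it does not turn by hand. Origin at the centre of the underside, axes as stage_seat.
- plate: Carrier plate: plain aluminium disc, 140 mm across, 18 mm thick, about 0.55 kg, lying flat. Origin at the centre of its underside, axes as plate_grip. The underside has three like radial V grooves, 14 mm wide at the mouth, walls 60 degrees to the level, running out through the rim (notches there) at 0, +120 and -120 degrees from +x: turned by 120 degrees it seats equally well.
- sample_dish: White round dish, 100 mm across, 30 mm high, a bystander behind the work; origin under its centre.
- calib_plate: Black upright plate with white dots on a foot, 150 mm wide, 115 mm high, a bystander behind the work; origin under its centre.
- tape_roll: Roll of tape, 96 mm across, 19 mm high, lying flat in front of the work, a bystander; origin under its centre.
- clamp: Orange and black spring clamp, 96 mm long, lying in front of the work, a bystander; origin under its centre.
- driver: Screwdriver with an orange handle, 165 mm long, lying behind the work, a bystander; origin under its centre.

How it is judged (in metres and radians):
At the end, for the whole second after the job is handed in: The plate lies at rest on the stage, right way up, level within 0.02 rad, on the stage's axis within 3 mm and fully home: plate_grip 34.5 to 37.5 mm above stage_seat (36 mm when home, 42 mm when merely resting on the ball tops) (horizontal distance between plate_grip and stage_seat below 0.003 m and z of plate_grip in the frame of stage_seat between 0.0345 and 0.0375 m and angle between plate_grip's own z axis and vertical below 0.02 rad and linear speed of plate below 0.01 m/s); the robot touches nothing.
It fails at once if the plate is slammed or forced on the stage (over 60 N) (contact force between plate and stage above 60 N).
It fails at once if the dish, the dotted plate, the tape roll, the spring clamp or the screwdriver is moved by more than 20 mm (distance of any of sample_dish, calib_plate, tape_roll, clamp, driver from where it was at the start of the episode above 0.02 m).
It also fails if it takes over 51 s, if anything falls off the work surface, if the arm or the gripper's body presses on something with over 40 N, if the wrist force passes 120 N, or if a joint passes its speed limit or range.

## Working session

There is one attempt and no reset: what is moved stays moved. The work goes in short steps, Python scripts to look and compute and a shell command to move; the robot and the scene stay as the last step left them, time stands still between calls to the robot, and variables do not carry over. Pictures are saved under pics/ and viewed, and the job is handed in when it is done.

```bash
ls; mkdir -p pics
cat > h.py <<'E'
import numpy as np, cv2
from station import arm
def K(p):
    f=p["color"].shape[0]/2/np.tan(np.radians(p["fov_y"]/2)); return f,p["cx"],p["cy"]
def toz(p,px,z):
    f,cx,cy=K(p); R=np.array(p["R"]);t=np.array(p["t"])
    d=R.T@np.array([(px[0]-cx)/f,(px[1]-cy)/f,1]); c=-R.T@t
    return c+d*(z-c[2])/d[2]
def proj(p,X):
    f,cx,cy=K(p); c=np.array(p["R"])@np.array(X)+np.array(p["t"]); return np.array([cx+f*c[0]/c[2],cy+f*c[1]/c[2]])
def save(p,n): cv2.imwrite("pics/"+n+".png",p["color"][:,:,::-1])
E
python3 - <<'E'
from h import *
for n in ("scene","side","wrist"):
    p=arm.get_image(n); save(p,"a_"+n)
    print(n,p["fov_y"],p["cx"],p["cy"],(-np.array(p["R"]).T@np.array(p["t"])).round(3))
    for l in ("plate_grip","stage_seat","plate","stage"):
        print(l,[(np.round(d["pixel"],1).tolist(),round(d["p"],2)) for d in arm.search_frame(l,p)][:3])
print(arm.observe())
E
```

```text
pics
scene 43.66676594155331 320.44251559438607 204.1174194515016 [ 0.171 -0.708  0.861]
plate_grip [([339.8, 264.2], 0.67)]
stage_seat [([261.6, 190.7], 0.79)]
plate [([335.1, 265.9], 0.81), ([263.3, 189.8], 0.46)]
stage [([261.4, 191.1], 0.83)]
side 55.310857586774446 329.5581651426543 192.20547642066518 [ 0.241 -0.601  0.42 ]
plate_grip [([357.6, 251.5], 0.74)]
stage_seat [([273.1, 187.9], 0.73)]
plate [([355.3, 247.4], 0.72)]
stage [([275.4, 188.6], 0.69)]
wrist 63.16808943299526 315.8167387861926 197.8953520395225 [0.6   0.074 0.374]
plate_grip [([271.9, 209.1], 0.9)]
stage_seat []
plate [([270.5, 209.3], 0.78)]
stage []
{'clock': 0.75, 'qpos': array([ 1.28468746e-03,  1.79593500e+01, -2.69639701e+00,  6.93383279e+01,
       -7.37788537e-04,  9.00008314e+01]), 'joint_velocities': array([ 0.04173374,  0.00125997,  0.01411641, -0.07136769, -0.02443763,
        0.02026821]), 'effort': array([-3.61234052e-04, -5.39338517e+01,  3.40016305e+01,  1.35092399e-03,
        1.10525332e-04, -2.35507503e-05]), 'ee_pos': array([6.00027948e-01, 9.19289616e-06, 2.31346747e-01]), 'ee_rot': array([[-7.90954249e-06,  9.99999995e-01,  1.03412067e-04],
       [ 1.00000000e+00,  7.91087391e-06, -1.28745205e-05],
       [-1.28753385e-05,  1.03411965e-04, -9.99999995e-01]]), 'force': array([-1.03339928,  0.25023006,  0.63635036]), 'moment': array([-0.04398512,  0.00087284,  0.01510749]), 'opening': 0.0852522639884687}
```

View pics/a_scene.png

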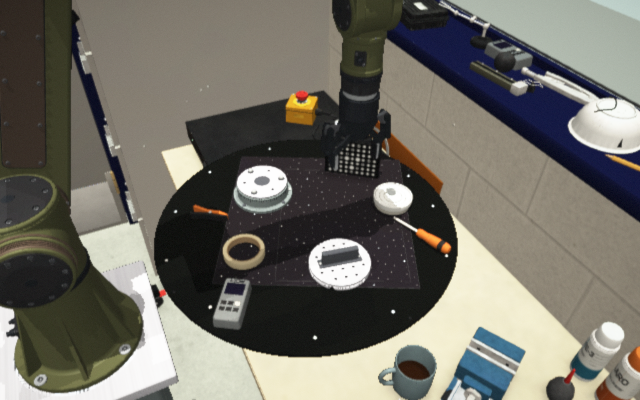

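View pics/a_side.png

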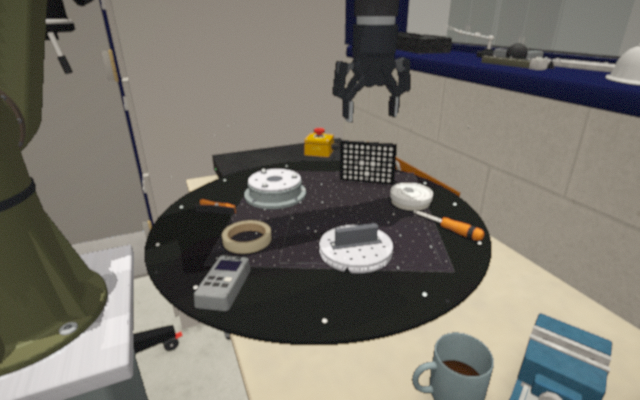

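View pics/a_wrist.png

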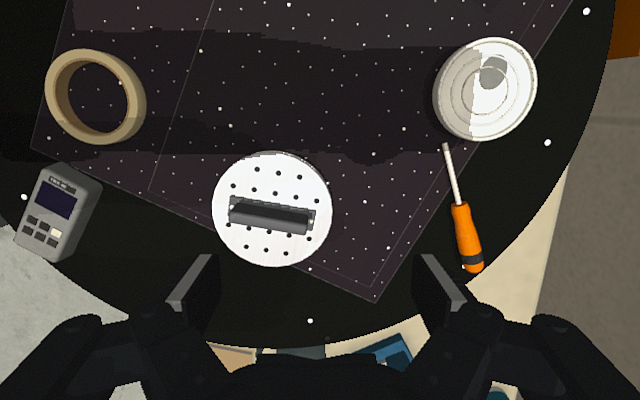

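The scene view shows the plate at about (340,264) with its rib, and the stage at (262,188) with its balls. In the wrist view the plate is at (272,209), with the rib running from about (230,210) to (313,222). Next I'll triangulate.

Run:
```python
from h import *
P={}
for n in ("scene","side","wrist"):
    P[n]=arm.get_image(n)
W=P["wrist"]
def tri(obs):
    A=[];b=[]
    for n,px in obs:
        p=P[n];f,cx,cy=K(p);R=np.array(p["R"]);t=np.array(p["t"])
        d=R.T@np.array([(px[0]-cx)/f,(px[1]-cy)/f,1]);d/=np.linalg.norm(d);c=-R.T@t
        M=np.eye(3)-np.outer(d,d);A.append(M);b.append(M@c)
    A=np.vstack(A);b=np.hstack(b);x=np.linalg.lstsq(A,b,rcond=None)[0]
    return x.round(4)
print("plate",tri([("scene",(339.8,264.2)),("side",(357.6,251.5)),("wrist",(271.9,209.1))]))
print("stage",tri([("scene",(261.6,190.7)),("side",(273.1,187.9))]))
print("wrist dir",np.array(W["R"]).round(3))
for z in (0,.018,.036,.054): print(z,[toz(P[n],px,z)[:2].round(4) for n,px in (("scene",(339.8,264.2)),("side",(357.6,251.5)),("wrist",(271.9,209.1)))])
for z in (.05,): print(z,[toz(P[n],px,z)[:2].round(4) for n,px in (("scene",(261.6,190.7)),("side",(273.1,187.9)))])
s=P["scene"]["color"][150:220,220:310]; cv2.imwrite("pics/st1.png",cv2.resize(s,None,fx=8,fy=8,interpolation=cv2.INTER_CUBIC)[:,:,::-1])
s=W["color"][140:280,200:345]; cv2.imwrite("pics/pl1.png",cv2.resize(s,None,fx=4,fy=4,interpolation=cv2.INTER_CUBIC)[:,:,::-1])
s=P["side"]["color"][155:215,230:320]; cv2.imwrite("pics/st2.png",cv2.resize(s,None,fx=8,fy=8,interpolation=cv2.INTER_CUBIC)[:,:,::-1])
# bystanders
for l,z in (("sample_dish",.02),("calib_plate",.05),("tape_roll",.01),("clamp",.01),("driver",.01)):
    for n in P:
        r=arm.search_frame(l,P[n])[:1]
        if r: print(l,n,round(r[0]["p"],2),np.round(r[0]["pixel"]),toz(P[n],r[0]["pixel"],z)[:2].round(3))
```

```text
plate [ 0.5501 -0.0534  0.0016]
stage [0.4716 0.2331 0.0317]
wrist dir [[ 1.     0.001 -0.   ]
 [ 0.001 -0.957  0.288]
 [ 0.    -0.288 -0.957]]
0 [array([ 0.5538, -0.0497]), array([ 0.5503, -0.0558]), array([ 0.547 , -0.0532])]
0.018 [array([ 0.5458, -0.0635]), array([ 0.537 , -0.0792]), array([ 0.5495, -0.0471])]
0.036 [array([ 0.5378, -0.0773]), array([ 0.5238, -0.1026]), array([ 0.5521, -0.041 ])]
0.054 [array([ 0.5298, -0.091 ]), array([ 0.5105, -0.1259]), array([ 0.5546, -0.0349])]
0.05 [array([0.4667, 0.2122]), array([0.459 , 0.1937])]
sample_dish scene 0.79 [393. 202.] [0.765 0.062]
sample_dish side 0.81 [412. 198.] [0.763 0.066]
sample_dish wrist 0.76 [483.  87.] [0.773 0.087]
calib_plate scene 0.7 [356. 162.] [0.742 0.22 ]
calib_plate side 0.64 [369. 163.] [0.746 0.242]
calib_plate wrist 0.56 [ 65. 102.] [0.361 0.072]
tape_roll scene 0.8 [241. 262.] [0.35  0.042]
tape_roll side 0.87 [251. 243.] [0.365 0.043]
tape_roll wrist 0.75 [67. 95.] [0.335 0.078]
clamp scene 0.75 [209. 217.] [0.329 0.218]
clamp side 0.83 [212. 208.] [0.321 0.231]
driver scene 0.81 [433. 242.] [ 0.782 -0.09 ]
driver side 0.81 [463. 231.] [ 0.779 -0.093]
driver wrist 0.8 [463. 234.] [ 0.778 -0.081]
```

View pics/st1.png

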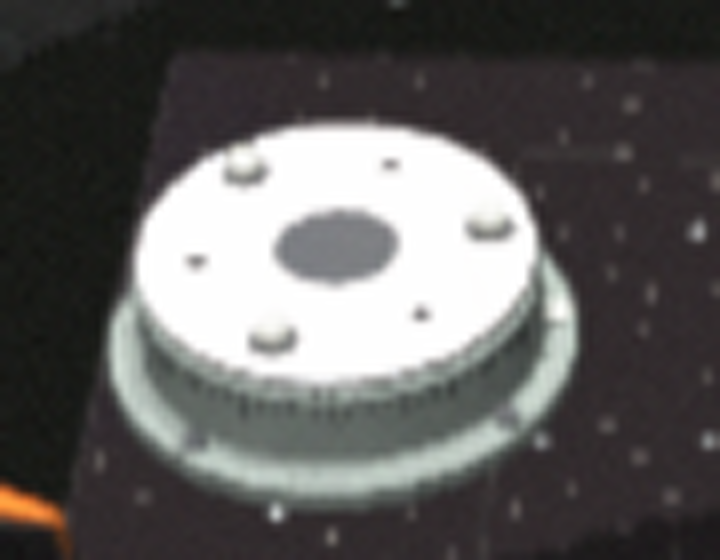

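View pics/pl1.png

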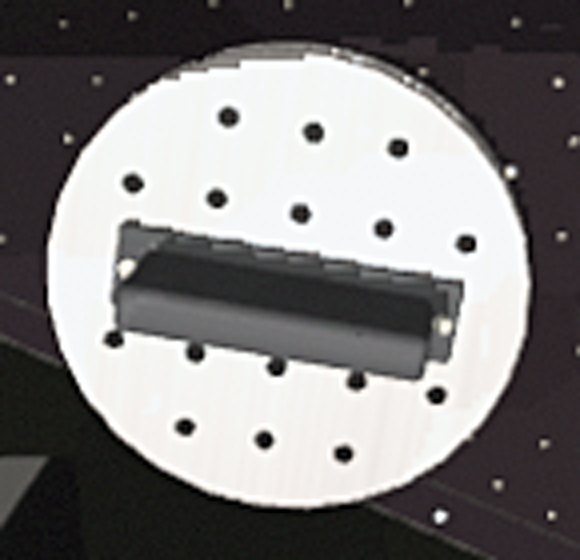

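View pics/st2.png

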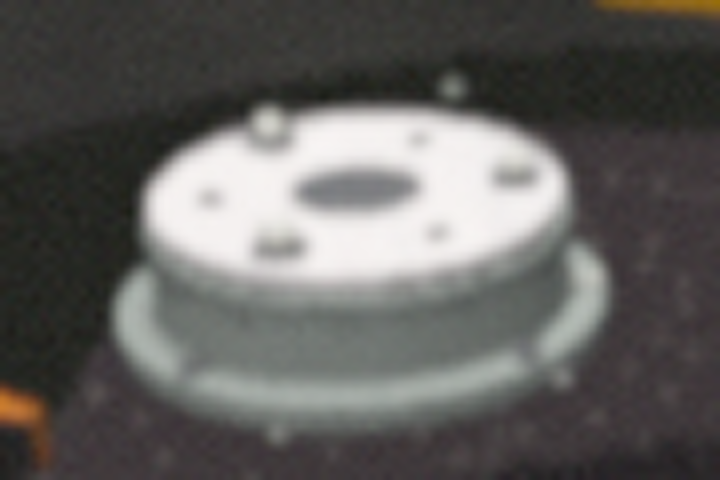

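```bash
python3 -m creep '{"offset":[[-2.5,5,0],[-2.5,5,0],[-2.5,5,0],[-2.5,5,0],[-3,5,0]],"delta_rot":[[0,0,0],[0,0,0],[0,0,0],[0,0,0],[0,0,0]],"grip":[-1,-1,-1,-1,-1]}'
python3 -m creep '{"offset":[[0,0,0],[0,0,0]],"delta_rot":[[0,0,0],[0,0,0]],"grip":[-1,-1]}'
python3 - <<'E'
from h import *
p=arm.get_image("wrist"); save(p,"b_wrist")
print(arm.observe()["ee_pos"],arm.search_frame("stage_seat",p),arm.observe()["clock"])
np.savez("b.npz",**{k:np.array(v) for k,v in p.items()})
E
```

```text
clock: 2.15
ee_pos: [0.484, 0.2235, 0.2315]
ee_rot: [[0.0, 1.0, 0.001], [1.0, -0.0, 0.0], [0.0, 0.001, -1.0]]
force: [1.1, 1.2, 0.1]
opening: 0.0853
clock: 2.35
ee_pos: [0.4843, 0.2227, 0.2315]
ee_rot: [[-0.003, 1.0, 0.001], [1.0, 0.003, -0.0], [-0.0, 0.001, -1.0]]
force: [-0.4, -1.5, 0.2]
opening: 0.0853
[0.48491453 0.22179482 0.23143337] [{'pixel': [313.0, 134.1], 'p': 0.73}] 2.45
```

View pics/b_wrist.png

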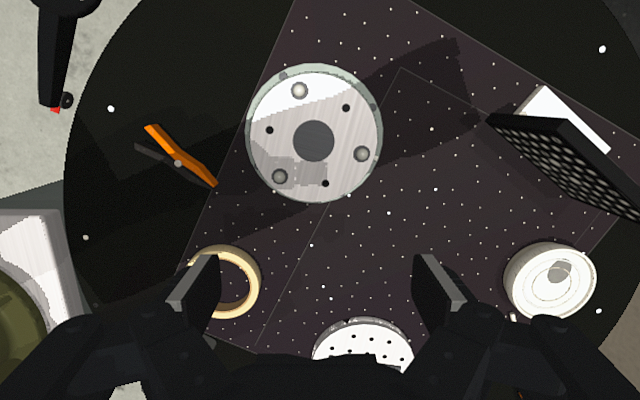

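The wrist view shows the stage from above. The balls are at about (299,91), (362,154) and (280,177), with the grey hub at (314,141).

Run:
```python
from h import *
p=dict(np.load("b.npz")); 
s=p["color"][50:215,235:395]; cv2.imwrite("pics/b2.png",cv2.resize(s,None,fx=4,fy=3.6,interpolation=cv2.INTER_CUBIC)[:,:,::-1])
B=[toz(p,q,.05)[:2] for q in ((299.5,90.5),(362,153.7),(279.5,176.7))]
c=np.mean(B,0);print(c,[(np.linalg.norm(b-c).round(4),np.degrees(np.arctan2(*(b-c)[::-1])).round(2)) for b in B])
print([toz(p,q,.05)[:2].round(4) for q in((314,134),)],toz(p,(314.5,141),.046)[:2])
H=[toz(p,q,.046)[:2] for q in ((345.8,107.8),(269.5,129.5),(325.4,183.4))];c=np.mean(H,0);print("holes",c,[np.degrees(np.arctan2(*(b-c)[::-1])).round(2) for b in H],[np.linalg.norm(b-c).round(4) for b in H])
```

```text
[0.48233752 0.25707839] [(np.float64(0.0497), np.float64(105.8)), (np.float64(0.0498), np.float64(-13.9)), (np.float64(0.05), np.float64(-134.16))]
[array([0.4826, 0.2643])] [0.48313289 0.2570425 ]
holes [0.48219546 0.25690548] [np.float64(45.91), np.float64(165.54), np.float64(-74.11)] [np.float64(0.045), np.float64(0.0451), np.float64(0.0453)]
```

View pics/b2.png

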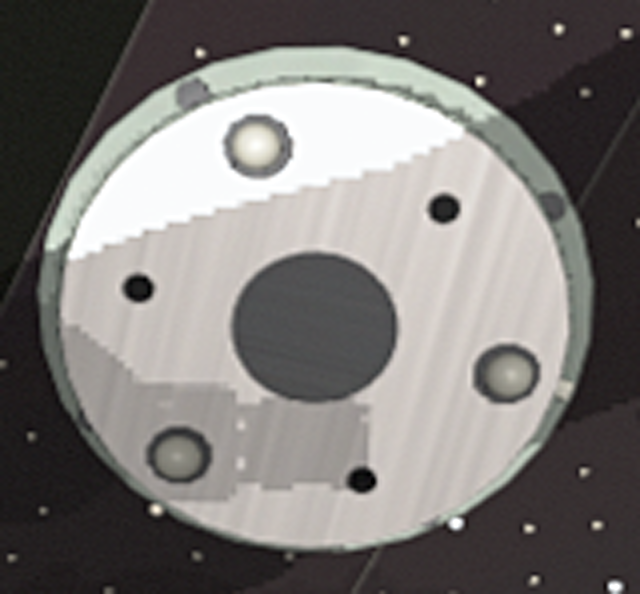

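```bash
python3 -m creep '{"offset":[[0.4,-2.7,0],[0.4,-2.7,0],[0.4,-2.7,0],[0.4,-2.7,0],[0.4,-2.7,0]],"delta_rot":[[0,0,8],[0,0,8],[0,0,8],[0,0,8],[0,0,8]],"grip":[-1,-1,-1,-1,-1]}'
python3 -m creep '{"offset":[[0.4,-2.7,0],[0.4,-2.7,0],[0.4,-2.7,0],[0.4,-2.7,0],[0.4,-2.7,0]],"delta_rot":[[0,0,8],[0,0,8],[0,0,8],[0,0,8],[0,0,8]],"grip":[-1,-1,-1,-1,-1]}'
python3 -m creep '{"offset":[[0,0,0],[0,0,0]],"delta_rot":[[0,0,0],[0,0,0]],"grip":[-1,-1]}'
python3 - <<'E'
from h import *
p=arm.get_image("wrist"); save(p,"c_wrist")
o=arm.observe();print(o["ee_pos"],o["ee_rot"],o["qpos"],o["clock"])
np.savez("c.npz",**{k:np.array(v) for k,v in p.items()})
E
```

```text
clock: 2.95
ee_pos: [0.5054, 0.0839, 0.2313]
ee_rot: [[-0.645, 0.764, 0.0], [0.764, 0.645, -0.0], [-0.0, -0.0, -1.0]]
force: [0.6, 0.6, -0.7]
opening: 0.0853
clock: 3.45
ee_pos: [0.5249, -0.0513, 0.2313]
ee_rot: [[-0.985, 0.171, 0.0], [0.171, 0.985, -0.0], [-0.0, -0.0, -1.0]]
force: [0.9, 0.6, -0.9]
opening: 0.0853
clock: 3.65
ee_pos: [0.5248, -0.05, 0.2311]
ee_rot: [[-0.984, 0.179, -0.0], [0.179, 0.984, 0.0], [0.0, 0.0, -1.0]]
force: [0.1, 0.9, 0.2]
opening: 0.0854
[ 0.52470063 -0.04912772  0.23117957] [[-9.84131256e-01  1.77441756e-01 -3.07587176e-04]
 [ 1.77441631e-01  9.84131248e-01  3.93203029e-04]
 [ 3.72476787e-04  3.32384620e-04 -9.99999875e-01]] [-5.36205954e+00  1.01263042e+01 -1.28157981e+01  6.70775494e+01
  2.07833953e-02  4.85871854e+00] 3.7
```

View pics/c_wrist.png

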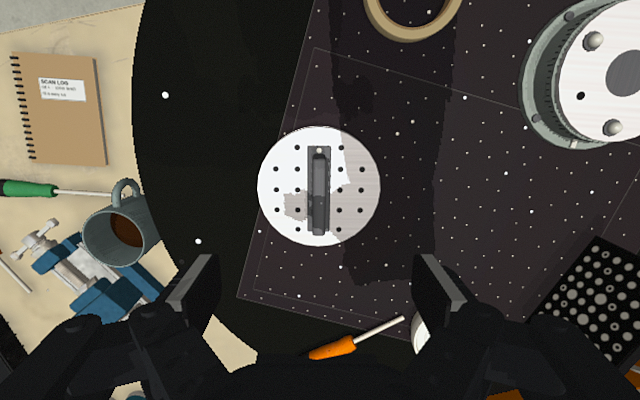

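```bash
cat > plate.py <<'E'
from h import *
from scipy.optimize import least_squares
def holes(p,z,guess):
    g=cv2.cvtColor(p["color"],cv2.COLOR_RGB2GRAY); G=cv2.resize(g,None,fx=4,fy=4,interpolation=cv2.INTER_CUBIC)
    u=proj(p,[*guess,z]);
    P=cv2.SimpleBlobDetector_Params();P.filterByArea=True;P.minArea=80;P.maxArea=900;P.filterByCircularity=True;P.minCircularity=.7;P.minDistBetweenBlobs=10
    k=cv2.SimpleBlobDetector_create(P).detect(G)
    out=[]
    for a in k:
        q=(np.array(a.pt)+.5)/4-.5
        w=toz(p,q,z)[:2]
        if np.linalg.norm(w-guess)<.062: out.append(w)
    return np.array(out)
def rim(p,z,guess,r=.07):
    g=cv2.GaussianBlur(cv2.cvtColor(p["color"],cv2.COLOR_RGB2GRAY),(0,0),1).astype(float); pts=[]
    rr=np.arange(r-.012,r+.012,.0004)
    for a in np.radians(np.arange(0,360,4)):
        q=np.array([proj(p,[guess[0]+s*np.cos(a),guess[1]+s*np.sin(a),z]) for s in rr])
        if (q<2).any() or (q[:,0]>637).any() or (q[:,1]>397).any(): continue
        v=cv2.remap(g.astype(np.float32),q[:,0].astype(np.float32)[None],q[:,1].astype(np.float32)[None],1)[0]
        d=np.diff(v);i=d.argmin()
        if d[i]<-6: pts.append(guess+rr[i]*np.array([np.cos(a),np.sin(a)]))
    pts=np.array(pts)
    f=least_squares(lambda x:np.hypot(*(pts-x[:2]).T)-x[2],[*guess,r],loss="soft_l1",f_scale=.0007)
    return f.x,len(pts)
E
python3 - <<'E'
from plate import *
p=dict(np.load("c.npz"))
x,n=rim(p,.018,np.array([.55,-.046]));x,n=rim(p,.018,x[:2]);print("rim",x,n)
h=holes(p,.018,x[:2]);print(len(h))
h=h-x[:2]
# angle: pairwise directions mod 90 using rot to -10 and check
for a in (-10.,-11):
    R=np.array([[np.cos(np.radians(-a)),-np.sin(np.radians(-a))],[np.sin(np.radians(-a)),np.cos(np.radians(-a))]])
    r=(R@h.T).T*1000; print(a);print(r[np.lexsort((r[:,0],r[:,1].round(-1)))].round(1).tolist())
# stage rim in b
b=dict(np.load("b.npz"));print("stage rim",rim(b,.046,np.array([.4823,.257]),.064))
s=p["color"][120:255,250:390]; cv2.imwrite("pics/c2.png",cv2.resize(s,None,fx=4,fy=4,interpolation=cv2.INTER_CUBIC)[:,:,::-1])
E
```

```text
rim [ 0.54853837 -0.05097368  0.06956436] 90
16
-10.0
[[-24.2, -47.7], [-0.2, -47.9], [23.8, -48.2], [-48.0, -23.3], [-23.9, -23.6], [0.1, -23.8], [24.1, -24.2], [48.1, -24.5], [-47.5, 24.9], [-23.4, 24.4], [0.6, 24.1], [24.6, 23.8], [48.6, 23.5], [-23.1, 48.4], [0.8, 48.1], [24.9, 47.8]]
-11
[[-23.4, -48.1], [0.6, -47.9], [24.6, -47.8], [-47.6, -24.2], [-23.5, -24.0], [0.5, -23.8], [24.5, -23.8], [48.5, -23.7], [-47.9, 24.1], [-23.8, 24.0], [0.2, 24.1], [24.2, 24.2], [48.2, 24.4], [-24.0, 48.0], [-0.0, 48.1], [24.0, 48.2]]
stage rim (array([0.4821785 , 0.26126496, 0.06845245]), 90)
```

View pics/c2.png

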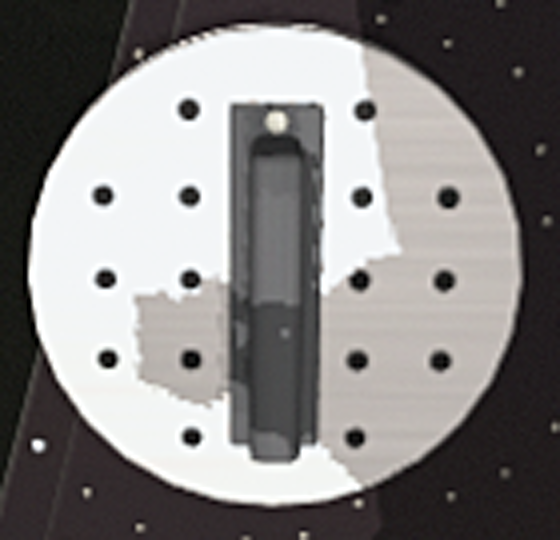

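```bash
python3 -m creep '{"offset":[[1.2,-0.1,0],[1.2,-0.1,0],[0,0,-4],[0,0,-4],[0,0,-4]],"delta_rot":[[0,0,-0.5],[0,0,0],[0,0,0],[0,0,0],[0,0,0]],"grip":[-1,-1,-1,-1,-1]}'
python3 -m creep '{"offset":[[0,0,-2],[0,0,0],[0,0,0]],"delta_rot":[[0,0,0],[0,0,0],[0,0,0]],"grip":[-1,-1,-1]}'
python3 - <<'E'
from plate import *
p=arm.get_image("wrist"); save(p,"d_wrist")
o=arm.observe();print(o["ee_pos"],np.degrees(np.arctan2(o["ee_rot"][1,1],o["ee_rot"][0,1])),o["clock"])
h=holes(p,.018,np.array([.549,-.051]));print(len(h),h.mean(0))
E
```

```text
clock: 4.2
ee_pos: [0.5504, -0.0496, 0.1102]
ee_rot: [[-0.983, 0.182, 0.002], [0.182, 0.983, -0.0], [-0.002, 0.0, -1.0]]
force: [0.6, -0.6, 0.3]
opening: 0.0854
clock: 4.5
ee_pos: [0.5496, -0.0498, 0.0916]
ee_rot: [[-0.983, 0.182, -0.0], [0.182, 0.983, 0.0], [0.0, 0.0, -1.0]]
force: [0.8, 0.4, 0.4]
opening: 0.0854
[ 0.55039106 -0.04994344  0.0925076 ] 79.5320375293376 4.55
14 [ 0.55364294 -0.05565389]
```

View pics/d_wrist.png

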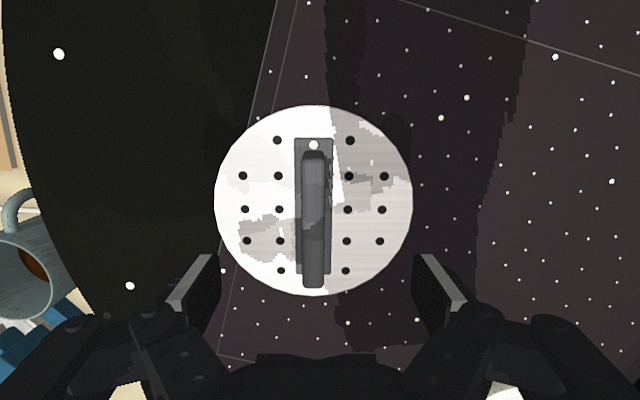

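The rib at column 313 lies midway between the jaws (218 and 415), so I'll descend and close.

```bash
python3 -m creep '{"offset":[[-0.1,-0.1,-3],[0,0,-2],[0,0,-1.3],[0,0,0],[0,0,0]],"delta_rot":[[0,0,0],[0,0,0],[0,0,0],[0,0,0],[0,0,0]],"grip":[-1,-1,-1,-1,-1]}'
python3 -m creep '{"offset":[[0,0,0],[0,0,0],[0,0,0],[0,0,0],[0,0,0]],"delta_rot":[[0,0,0],[0,0,0],[0,0,0],[0,0,0],[0,0,0]],"grip":[1,1,1,1,1]}' 60
python3 -m creep '{"offset":[[0,0,0],[0,0,0],[0,0,0],[0,0,0],[0,0,0]],"delta_rot":[[0,0,0],[0,0,0],[0,0,0],[0,0,0],[0,0,0]],"grip":[1,1,1,1,1]}' 60
```

```text
clock: 5.05
ee_pos: [0.5489, -0.0513, 0.0294]
ee_rot: [[-0.983, 0.182, 0.002], [0.182, 0.983, -0.0], [-0.002, 0.0, -1.0]]
force: [0.4, -0.2, 0.3]
opening: 0.0853
clock: 5.55
ee_pos: [0.5479, -0.0514, 0.0286]
ee_rot: [[-0.983, 0.182, 0.0], [0.182, 0.983, -0.0], [-0.0, -0.0, -1.0]]
force: [-9.3, 0.3, 19.5]
opening: 0.0127
clock: 6.05
ee_pos: [0.5481, -0.0514, 0.0287]
ee_rot: [[-0.983, 0.182, 0.0], [0.182, 0.983, -0.0], [-0.001, -0.0, -1.0]]
force: [-0.7, -1.7, 5.5]
opening: 0.0134
```

```bash
python3 -m creep '{"offset":[[0,0,1],[0,0,2],[0,0,4],[0,0,4],[0,0,2]],"delta_rot":[[0,0,0],[0,0,0],[0,0,0],[0,0,0],[0,0,0]],"grip":[1,1,1,1,1]}'
python3 -m creep '{"offset":[[0,4,0],[0,4,0],[0,4,0],[0,4,0],[0,4,0]],"delta_rot":[[0,0,-0.7],[0,0,-0.7],[0,0,-0.7],[0,0,-0.7],[0,0,-0.6]],"grip":[1,1,1,1,1]}'
python3 -m creep '{"offset":[[0,0,0],[0,0,0],[0,0,0]],"delta_rot":[[0,0,0],[0,0,0],[0,0,0]],"grip":[1,1,1]}'
python3 - <<'E'
from plate import *
p=arm.get_image("wrist"); save(p,"e_wrist")
o=arm.observe();print(o["ee_pos"],np.degrees(np.arctan2(o["ee_rot"][1,1],o["ee_rot"][0,1])),o["clock"],o["force"],o["moment"])
np.savez("e.npz",**{k:np.array(v) for k,v in p.items()})
E
```

```text
clock: 6.55
ee_pos: [0.5485, -0.0511, 0.1612]
ee_rot: [[-0.983, 0.182, 0.002], [0.182, 0.983, 0.0], [-0.002, 0.0, -1.0]]
force: [1.1, -0.2, -6.1]
opening: 0.0131
clock: 7.05
ee_pos: [0.5465, 0.1501, 0.1576]
ee_rot: [[-0.971, 0.241, -0.002], [0.241, 0.971, -0.0], [0.002, -0.001, -1.0]]
force: [0.5, -0.4, -5.6]
opening: 0.0128
clock: 7.35
ee_pos: [0.547, 0.1481, 0.1576]
ee_rot: [[-0.971, 0.24, -0.002], [0.24, 0.971, -0.001], [0.002, -0.001, -1.0]]
force: [-0.1, -0.5, -6.1]
opening: 0.0133
[0.54726175 0.14776326 0.15781254] 76.04592085683709 7.4 [ 0.62554533 -0.63992677 -6.70200706] [-0.02857345 -0.04420691 -0.05982537]
```

View pics/e_wrist.png

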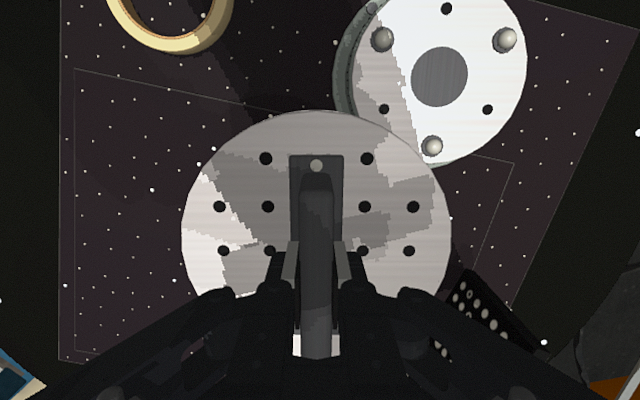

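The held plate fills the lower view (rib about column 316), and the three balls are at (382,40), (505,40) and (431,146).

```bash
cat > rel.py <<'E'
from plate import *
def hfit(p,z,c0,a0):
    h=holes(p,z,np.array(c0)); 
    def T(x):
        a=np.radians(x[2]);R=np.array([[np.cos(a),np.sin(a)],[-np.sin(a),np.cos(a)]]);return (h-x[:2])@R.T
    n=np.round(T([*c0,a0])/.024)*.024
    f=least_squares(lambda x:(T(x)-n).ravel(),[*c0,a0],x_scale=[.01,.01,1],loss="soft_l1",f_scale=.0005)
    return f.x,len(h),np.abs(f.fun).max()
E
python3 - <<'E'
from rel import *
p=dict(np.load("e.npz"))
B=np.array([toz(p,q,.05)[:2] for q in ((382,39.7),(505,39.7),(431.3,145.7))]);c=B.mean(0)
print("stage",c,[(np.linalg.norm(b-c).round(4),np.degrees(np.arctan2(*(b-c)[::-1])).round(2)) for b in B])
for z in (.1455,.147):
    print(z,hfit(p,z,[.5475,.148],-14.), rim(p,z,np.array([.5475,.148])))
c_=dict(np.load("c.npz"));print("before",hfit(c_,.018,[.549,-.051],-10.7))
s=p["color"][0:180,330:560]; cv2.imwrite("pics/e2.png",cv2.resize(s,None,fx=3,fy=3,interpolation=cv2.INTER_CUBIC)[:,:,::-1])
E
```

```text
stage [0.48160297 0.25628793] [(np.float64(0.0494), np.float64(-133.82)), (np.float64(0.05), np.float64(105.75)), (np.float64(0.0494), np.float64(-14.61))]Traceback (most recent call last):
  File "<stdin>", line 6, in <module>
  File "rel.py", line 6, in hfit
    n=np.round(T([*c0,a0])/.024)*.024
               ~^^^^^^^^^^
  File "rel.py", line 5, in T
    a=np.radians(x[2]);R=np.array([[np.cos(a),np.sin(a)],[-np.sin(a),np.cos(a)]]);return (h-x[:2])@R.T
                                                                                          ~^~~~~~
ValueError: operands could not be broadcast together with shapes (0,) (2,)
```

```bash
sed -i 's/maxArea=900/maxArea=3500/' plate.py
python3 - <<'E'
from rel import *
p=dict(np.load("e.npz"))
for z in (.1455,.147):
    print(z,hfit(p,z,[.5475,.148],-14.), rim(p,z,np.array([.5475,.148])))
c_=dict(np.load("c.npz"));print("before",hfit(c_,.018,[.549,-.051],-10.7))
s=p["color"][0:180,330:560]; cv2.imwrite("pics/e2.png",cv2.resize(s,None,fx=3,fy=3,interpolation=cv2.INTER_CUBIC)[:,:,::-1])
E
```

```text
0.1455 (array([  0.54846877,   0.14795362, -13.91048086]), 8, np.float64(0.0005207792890189536)) (array([0.54768866, 0.14811708, 0.06959951]), 65)
0.147 (array([  0.54799474,   0.14807886, -13.90087198]), 8, np.float64(7.732655971464954e-05)) (array([0.54710801, 0.14822743, 0.06899653]), 63)
before (array([  0.54888091,  -0.0509199 , -10.67299341]), 16, np.float64(0.00025000241888054053))
```

View pics/e2.png

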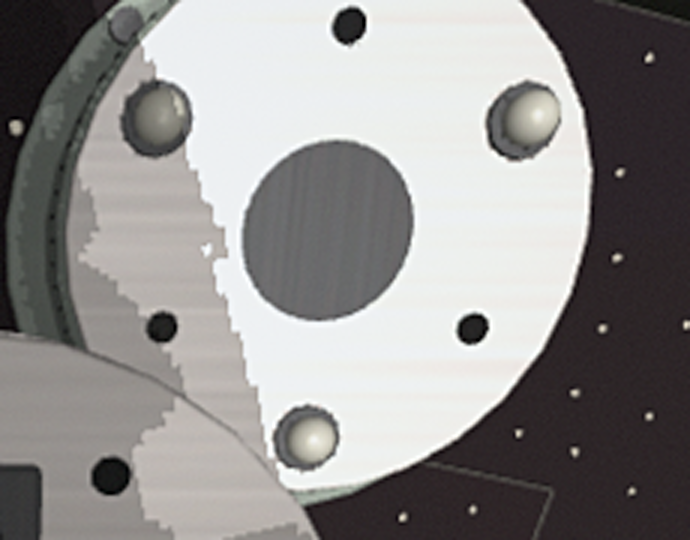

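Run:
```python
from rel import *
p=dict(np.load("e.npz"))
for z,L in ((.05,((383.2,38.7),(506.8,38.7),(432.6,145.6))),(.046,((446.0,8.2),(383.8,109),(487.4,109.2)))):
    B=np.array([toz(p,q,z)[:2] for q in L]);c=B.mean(0)
    print("stage",c,[(np.linalg.norm(b-c).round(4),np.degrees(np.arctan2(*(b-c)[::-1])).round(2)) for b in B])
print(toz(p,(330+328/3,229/3),.046))
```

```text
stage [0.48140008 0.25734958] [(np.float64(0.0497), np.float64(-133.91)), (np.float64(0.0502), np.float64(105.84)), (np.float64(0.0497), np.float64(-14.6))]
stage [0.48172934 0.25750153] [(np.float64(0.0451), np.float64(166.1)), (np.float64(0.0451), np.float64(-73.96)), (np.float64(0.0452), np.float64(46.08))]
[0.48114945 0.25791307 0.046     ]
```

```bash
python3 -m creep '{"offset":[[-2,3.3,0],[-2,3.3,0],[-2,3.3,0],[-0.6,1,0],[0,0,0]],"delta_rot":[[0,0,-0.1],[0,0,0],[0,0,0],[0,0,0],[0,0,0]],"grip":[1,1,1,1,1]}'
python3 -m creep '{"offset":[[0,0,-3],[0,0,-2],[0,0,-1],[0,0,0],[0,0,0]],"delta_rot":[[0,0,0],[0,0,0],[0,0,0],[0,0,0],[0,0,0]],"grip":[1,1,1,1,1]}'
python3 - <<'E'
from rel import *
p=arm.get_image("wrist"); save(p,"f_wrist")
s=arm.get_image("side"); save(s,"f_side")
for i in range(1):
    o=arm.observe();print(o["ee_pos"],np.degrees(np.arctan2(o["ee_rot"][1,1],o["ee_rot"][0,1])),o["clock"],o["force"])
z=o["ee_pos"][2]-.0107
print(hfit(p,z,[.4815,.2574],-14.))
E
```

```text
clock: 7.9
ee_pos: [0.4811, 0.2581, 0.1583]
ee_rot: [[-0.971, 0.241, -0.0], [0.241, 0.971, -0.0], [0.0, -0.0, -1.0]]
force: [0.4, -0.8, -6.9]
opening: 0.0128
clock: 8.4
ee_pos: [0.4826, 0.2572, 0.0989]
ee_rot: [[-0.97, 0.243, 0.001], [0.243, 0.97, 0.0], [-0.001, 0.0, -1.0]]
force: [-0.0, 0.9, -5.3]
opening: 0.0128
[0.48304908 0.25789265 0.09955096] 75.96244319499733 8.5 [ 0.21212395 -1.09812476 -5.95507309]
(array([  0.48347213,   0.25724994, -14.10692649]), 8, np.float64(0.00019957433395108998))
```

View pics/f_wrist.png

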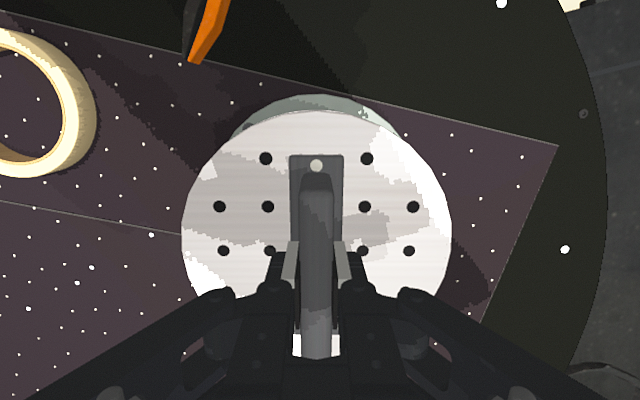

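View pics/f_side.png

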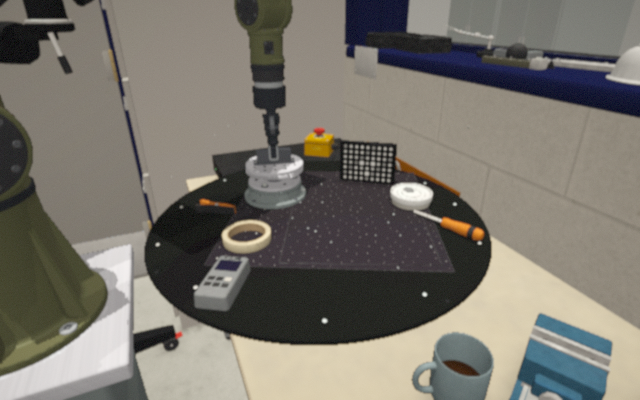

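```bash
for i in 1 2 3; do python3 -m creep '{"offset":[[0,0,0],[0,0,0]],"delta_rot":[[0,0,0],[0,0,0]],"grip":[1,1]}' | grep -E "ee_pos|force"; done
python3 - <<'E'
from rel import *
for i in range(4):
    p=arm.get_image("wrist");o=arm.observe();z=o["ee_pos"][2]-.0107
    r=hfit(p,.088,[.4815,.2574],-14.);print(o["ee_pos"].round(4),r[0].round(4),r[2].round(5))
E
```

```text
ee_pos: [0.4824, 0.258, 0.0991]
force: [-0.5, 0.4, -6.8]
ee_pos: [0.4819, 0.2579, 0.0985]
force: [-0.4, 0.2, -6.5]
ee_pos: [0.4818, 0.2578, 0.0983]
force: [0.8, -0.5, -6.5]
[0.4818 0.2578 0.0983] [  0.4827   0.2578 -14.0282] 0.0001
[0.4818 0.2578 0.0983] [  0.4827   0.2578 -14.0281] 0.00011
[0.4818 0.2578 0.0983] [  0.4827   0.2578 -14.0302] 0.00011
[0.4818 0.2578 0.0983] [  0.4827   0.2578 -14.0307] 0.00011
```

```bash
python3 -m creep '{"offset":[[-0.1,0,0],[0,-0.04,-0.6],[0,0,-0.5],[0,0,0],[0,0,0]],"delta_rot":[[0,0,0],[0,0,0],[0,0,0],[0,0,0],[0,0,0]],"grip":[1,1,1,1,1]}' | grep -vE "rot"
python3 -m creep '{"offset":[[0,0,-0.1],[0,0,-0.1],[0,0,0]],"delta_rot":[[0,0,0],[0,0,0],[0,0,0]],"grip":[1,1,1]}' | grep -vE "rot"
```

```text
clock: 9.8
ee_pos: [0.4805, 0.2572, 0.0869]
force: [0.3, -0.6, -7.1]
opening: 0.0133
clock: 10.1
ee_pos: [0.4808, 0.2573, 0.0852]
force: [-0.1, 0.2, -6.8]
opening: 0.0126
```

```bash
python3 -m creep '{"offset":[[0,0,-0.1],[0,0,0]],"delta_rot":[[0,0,0],[0,0,0]],"grip":[1,1]}' | grep -vE "rot"
python3 -m creep '{"offset":[[0,0,-0.1],[0,0,0]],"delta_rot":[[0,0,0],[0,0,0]],"grip":[1,1]}' | grep -vE "rot"
```

```text
clock: 10.3
ee_pos: [0.4808, 0.2573, 0.0842]
force: [-0.2, 0.7, -5.6]
opening: 0.0131
clock: 10.5
ee_pos: [0.4808, 0.2573, 0.0832]
force: [-1.0, 0.1, -5.4]
opening: 0.0129
```

```bash
python3 -m creep '{"offset":[[0,0,-0.1],[0,0,0]],"delta_rot":[[0,0,0],[0,0,0]],"grip":[1,1]}' | grep -vE "rot"
python3 -m creep '{"offset":[[0,0,-0.1],[0,0,0]],"delta_rot":[[0,0,0],[0,0,0]],"grip":[1,1]}' | grep -vE "rot"
```

```text
clock: 10.7
ee_pos: [0.4807, 0.2573, 0.0822]
force: [0.3, 0.3, -6.0]
opening: 0.0127
clock: 10.9
ee_pos: [0.4808, 0.2573, 0.0812]
force: [-0.3, -0.6, -6.4]
opening: 0.013
```

```bash
python3 -m creep '{"offset":[[0,0,-0.1],[0,0,0]],"delta_rot":[[0,0,0],[0,0,0]],"grip":[1,1]}' | grep -vE "rot"
python3 -m creep '{"offset":[[0,0,-0.05],[0,0,0]],"delta_rot":[[0,0,0],[0,0,0]],"grip":[1,1]}' | grep -vE "rot"
```

```text
clock: 11.1
ee_pos: [0.4807, 0.2573, 0.0801]
force: [-0.4, 0.3, -6.1]
opening: 0.0132
clock: 11.3
ee_pos: [0.4808, 0.2573, 0.0797]
force: [0.9, -0.4, -6.1]
opening: 0.0132
```

```bash
python3 -m creep '{"offset":[[0,0,-0.05],[0,0,0]],"delta_rot":[[0,0,0],[0,0,0]],"grip":[1,1]}' | grep -vE "rot"
python3 -m creep '{"offset":[[0,0,-0.04],[0,0,0]],"delta_rot":[[0,0,0],[0,0,0]],"grip":[1,1]}' | grep -vE "rot"
python3 -m creep '{"offset":[[0,0,-0.03],[0,0,0]],"delta_rot":[[0,0,0],[0,0,0]],"grip":[1,1]}' | grep -vE "rot"
```

```text
clock: 11.5
ee_pos: [0.4808, 0.2573, 0.0792]
force: [-0.4, 0.1, -6.3]
opening: 0.0127
clock: 11.7
ee_pos: [0.4808, 0.2573, 0.0789]
force: [-0.2, 0.4, -6.7]
opening: 0.0126
clock: 11.9
ee_pos: [0.4808, 0.2573, 0.0786]
force: [0.7, -0.3, -6.1]
opening: 0.0126
```

```bash
python3 -m creep '{"offset":[[0,0,-0.05],[0,0,0]],"delta_rot":[[0,0,0],[0,0,0]],"grip":[1,1]}' | grep -vE "rot"
python3 -m creep '{"offset":[[0,0,-0.03],[0,0,0]],"delta_rot":[[0,0,0],[0,0,0]],"grip":[1,1]}' | grep -vE "rot"
python3 - <<'E'
from h import *
p=arm.get_image("side");save(p,"g_side")
s=p["color"][120:215,220:330]; cv2.imwrite("pics/g2.png",cv2.resize(s,None,fx=6,fy=6,interpolation=cv2.INTER_CUBIC)[:,:,::-1])
E
```

```text
clock: 12.1
ee_pos: [0.4808, 0.2573, 0.0783]
force: [-1.1, -1.9, -4.5]
opening: 0.0131
clock: 12.3
ee_pos: [0.4809, 0.2573, 0.0782]
force: [-1.1, -1.0, -0.9]
opening: 0.0125
```

View pics/g2.png

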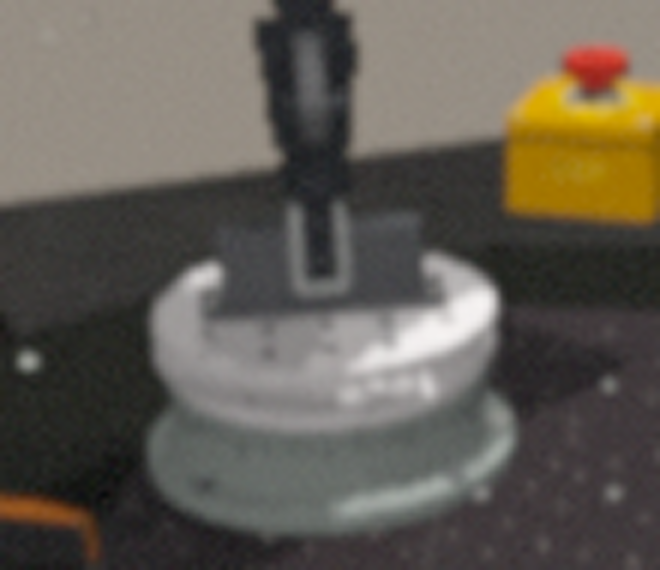

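The plate is down: the weight transferred at TCP z 0.0782, against 0.0787 expected for home. The crop shows it low and level on the ring, so I'll release.

```bash
python3 -m creep '{"offset":[[0,0,0],[0,0,0],[0,0,0]],"delta_rot":[[0,0,0],[0,0,0],[0,0,0]],"grip":[1,1,1]}' 20 | grep -vE "rot"
python3 -m creep '{"offset":[[0,0,0],[0,0,0],[0,0,0],[0,0,0],[0,0,0]],"delta_rot":[[0,0,0],[0,0,0],[0,0,0],[0,0,0],[0,0,0]],"grip":[0.6,0.5,0.3,0,-0.3]}' | grep -vE "rot"
python3 -m creep '{"offset":[[0,0,0],[0,0,0],[0,0,0],[0,0,0],[0,0,0]],"delta_rot":[[0,0,0],[0,0,0],[0,0,0],[0,0,0],[0,0,0]],"grip":[-0.5,-0.5,-0.5,-0.5,-0.5]}' | grep -vE "rot"
python3 - <<'E'
from h import *
p=arm.get_image("wrist");save(p,"i_wrist")
E
```

```text
clock: 12.65
ee_pos: [0.4809, 0.2573, 0.0781]
force: [-3.1, -2.3, 2.7]
opening: 0.0128
clock: 13.15
ee_pos: [0.481, 0.2575, 0.0778]
force: [0.3, -0.4, 0.3]
opening: 0.0547
clock: 13.65
ee_pos: [0.4808, 0.2574, 0.0778]
force: [0.6, -0.2, -0.9]
opening: 0.0644
```

View pics/i_wrist.png

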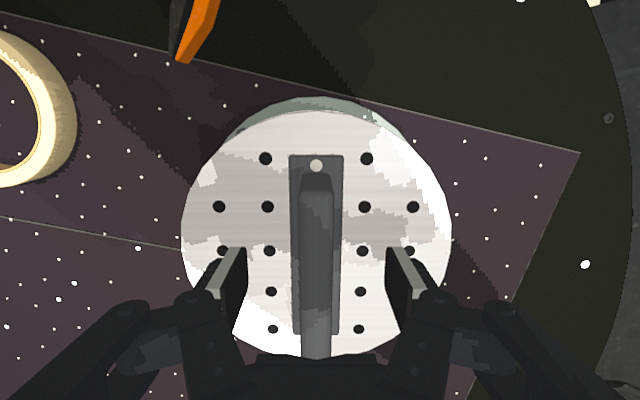

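The fingers are clear on both sides of the rib (240 and 390, rib at 317). I'll lift away and check the height.

```bash
python3 -m creep '{"offset":[[0,0,1],[0,0,2],[0,0,4],[0,0,4],[0,0,2]],"delta_rot":[[0,0,0],[0,0,0],[0,0,0],[0,0,0],[0,0,0]],"grip":[-0.5,-0.5,-0.5,-0.5,-0.5]}' | grep -vE "rot"
python3 -m creep '{"offset":[[1,0,2],[0,0,0],[0,0,0],[0,0,0],[0,0,0]],"delta_rot":[[0,0,0],[0,0,0],[0,0,0],[0,0,0],[0,0,0]],"grip":[-1,-1,-1,-1,-1]}' | grep -vE "rot"
python3 - <<'E'
from rel import *
p=arm.get_image("wrist");save(p,"j_wrist")
for z in (.065,.068,.071,.074): print(z,hfit(p,z,[.4815,.2574],-14.),rim(p,z,np.array([.4815,.2574])))
s=arm.get_image("side");save(s,"j_side")
c=s["color"][120:215,220:330]; cv2.imwrite("pics/j2.png",cv2.resize(c,None,fx=6,fy=6,interpolation=cv2.INTER_CUBIC)[:,:,::-1])
E
```

```text
clock: 14.2
ee_pos: [0.4822, 0.2581, 0.2123]
force: [1.0, 0.5, -0.2]
opening: 0.0639
clock: 14.7
ee_pos: [0.4899, 0.257, 0.2266]
force: [-0.3, 0.0, -0.2]
opening: 0.0854
0.065 (array([  0.48226094,   0.25723866, -14.07721789]), 16, np.float64(0.0004437628509764771)) (array([0.48156655, 0.25750786, 0.07040256]), 90)
0.068 (array([  0.48163623,   0.25741418, -14.07577359]), 16, np.float64(0.0002331434787837608)) (array([0.48085309, 0.25764959, 0.06977818]), 90)
0.071 (array([  0.48101142,   0.25758387, -14.0747075 ]), 16, np.float64(0.0007123592729715925)) (array([0.48030012, 0.25778369, 0.069119  ]), 90)
0.074 (array([  0.48038819,   0.25775557, -14.07500983]), 16, np.float64(0.0011898068944538043)) (array([0.47971252, 0.25805868, 0.06831054]), 90)
```

View pics/j_wrist.png

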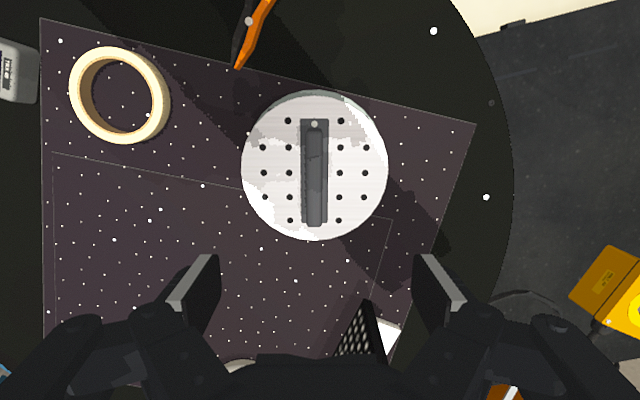

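View pics/j2.png

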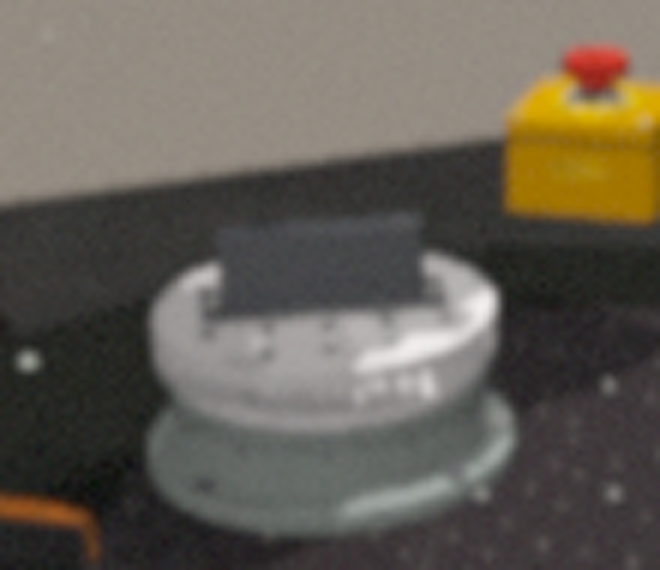

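The plate is on the stage and clear of the gripper. The hole grid fits best at a top-face height of 0.068 m, which is home, with its centre at (0.4816, 0.2574) and angle -14.1°. Both match the stage.

```bash
python3 -c "
from station import arm
print(arm.hand_in())"
```

```text
the job is handed in; nothing more can be done
None
```

I picked the plate up by its rib, lined it up with the stage balls seen in the wrist camera (ring at about -14.1°), and lowered it in steps of 1 mm down to 0.3 mm. It went down past ball-top height without resistance and took the weight at TCP z = 0.0782 m, against 0.0787 m expected for home. I then released it, lifted clear and handed the job in at about 15 s; no verdict was reported.

**Last checks:**
- **Height:** the hole grid on the plate's top face fits best at 0.068 m, which is home. Ball-top resting would be 0.074 m and fitted clearly worse.
- **Position:** the plate centre is at (0.4816, 0.2574) m and the stage measured (0.4815, 0.2574) m. An earlier stage measurement with the gripper turned differently gave (0.4823, 0.2570), about 1 mm off.
- **Rim fit:** the rim-based fit of the plate centre was about 0.8 mm off the hole-based one, still inside the 3 mm limit.
- **Forces and tilt:** the highest wrist force I saw in the readouts was about 22 N while closing on the rib, and under 5 N in the end-of-move readouts while setting down. Tilt I judged only from the side picture, which looks level, and from the hole-grid fit.
- **Bystanders:** I didn't measure them again at the end. The arm passed well clear of them and no contact showed in the force readings.

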